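# Touch off the weldment on the yellow pad and store the point

### The job

Touch off the weldment: with the fingertips, press lightly on the yellow cap of the yellow touch-off pad so that it dips a few millimetres, not to the bottom, keep it so for about a second, and lift clear. Then store the point by pressing the green button on the yellow box fully down, and withdraw so that it springs back. Do not shift, grasp or lift any pad, and do not touch the red and blue pads or the black and white buttons, and leave the nozzle, hammer, brush and jar where they are.

Things in the scene. Friction and masses are not known exactly. Their poses are not given: they have to be found in the camera images.
- weldment: fixed dark steel base plate 240 (x) x 260 (y) x 12 mm with an 80 mm high, 8 mm thick steel upright standing 115 mm to the +y side of its centre, along x; two small strap clamps on its -x edge. Origin at the centre of the plate's underside, z up
- pad_yellow: yellow touch-off pad: loose upright pale silver metal foot, 48 mm diameter, 30 mm tall, 0.3 to 0.6 kg, standing on the weldment's plate, with a sprung yellow cap on top. Origin at the centre of the foot's underside
- yellow_top (a point): centre of the top face of the yellow cap (34 mm diameter, stands 14 mm proud of its foot, so 56 mm above the bench when up); moves down with the cap
- cap_yellow (a joint): travel of the yellow cap in m: 0 up, 0.010 at the bottom. It starts to move at about 1.6 N and needs about 8 N to reach the bottom; springs back when let go
- pad_red: red touch-off pad: loose upright pale silver metal foot, 48 mm diameter, 30 mm tall, 0.3 to 0.6 kg, standing on the weldment's plate, with a sprung red cap on top. Origin at the centre of the foot's underside
- red_top (a point): centre of the top face of the red cap (34 mm diameter, stands 14 mm proud of its foot, so 56 mm above the bench when up); moves down with the cap
- cap_red (a joint): travel of the red cap in m: 0 up, 0.010 at the bottom. It starts to move at about 1.6 N and needs about 8 N to reach the bottom; springs back when let go
- pad_blue: blue touch-off pad: loose upright pale silver metal foot, 48 mm diameter, 30 mm tall, 0.3 to 0.6 kg, standing on the weldment's plate, with a sprung blue cap on top. Origin at the centre of the foot's underside
- blue_top (a point): centre of the top face of the blue cap (34 mm diameter, stands 14 mm proud of its foot, so 56 mm above the bench when up); moves down with the cap
- cap_blue (a joint): travel of the blue cap in m: 0 up, 0.010 at the bottom. It starts to move at about 1.6 N and needs about 8 N to reach the bottom; springs back when let go
- button_box: fixed yellow push-button box 90 (x) x 190 (y) x 55 mm tall with a grey top plate and three buttons in a row along its own y. Origin at the centre of its underside, z up
- black_button_top (a point): centre of the top of the black push button (30 mm diameter, in a 46 mm wide housing 12 mm tall; the button's top is about 77 mm above the bench when up), 58 mm to the +y side of the box centre
- black_button (a joint): travel of the black button in m: 0 up, 0.006 fully down (about 5 N); springs back when let go
- green_button_top (a point): centre of the top of the green push button (30 mm diameter, in a 46 mm wide housing 12 mm tall; the button's top is about 77 mm above the bench when up), in the middle of the box
- green_button (a joint): travel of the green button in m: 0 up, 0.006 fully down (about 5 N); springs back when let go
- white_button_top (a point): centre of the top of the white push button (30 mm diameter, in a 46 mm wide housing 12 mm tall; the button's top is about 77 mm above the bench when up), 58 mm to the -y side of the box centre
- white_button (a joint): travel of the white button in m: 0 up, 0.006 fully down (about 5 N); springs back when let go
- nozzle: loose copper welding nozzle, 22 mm diameter, 60 mm tall, standing on the weldment's plate; origin at the centre of its underside
- hammer: loose wooden-handled steel hammer, about 260 mm long, lying beyond the weldment; origin on the bench under its middle
- wire_brush: loose wire brush 200 x 28 x 36 mm with wooden back, lying beyond the button box; origin under its middle
- paste_jar: loose round jar with blue lid, 70 mm diameter, 60 mm tall, on the far side of the bench; origin at the centre of its underside
Not all that is in view belongs to the job. There is more than one size of the button_box; the one meant has the size given above.

How it is judged:
By the outcome, as a careful person would: the job done as asked, in the order asked, and still so for the second after the job is handed in, with the robot touching nothing.
It also fails if it takes over 40 s, if anything falls off the work surface, if the arm or the gripper's body presses on something with over 40 N, if the wrist force passes 120 N, or if a joint passes its speed limit or range.

### The arm

A 7-joint arm with a two-finger parallel gripper is mounted at the origin on the work surface. World frame = base frame: x ahead of the robot, y to its left, z up, the work surface at z = 0. Lengths are in m, angles in rad, forces in N, time in s.
With the tool pointing down it reaches from about 0.425 to 0.925 m from the base axis. Payload 6.8 kg.
Tool frame: the origin (TCP) lies on the mounting face of the last link; the fingertips stand 173 mm ahead of it and the grasp point (between the pads) lies 155 mm ahead of it; z points along the fingers, y is the line along which they close (so a half turn about z gives the same grasp; the last joint's range is limited). The gripper opens to 85 mm and grips with 20 to 120 N. Pads are 22 mm wide; open, the fingers measure 114 mm over their backs; the gripper's body (76 mm by 85 mm) begins 54 mm behind the grasp point. The pads swing forward as they close: fully open they stand 13 mm farther back than shut.
Start: joints at [-1.328, 0.477, 0.022, 1.555, -0.011, 1.109, -0.083], TCP at [0.232, 0.634, 0.405] pointing down, gripper open.
Joint ranges: [-2.96, 2.96], [-0.34, 2.1], [-1.41, 1.46], [0.24, 2.44], [-1.37, 4.51], [0.17, 1.92], [-2.96, 2.96]. Speed limits (rad/s): [2.39, 2.39, 3.14, 3.14, 3.14, 3.14, 3.14].

### API

Orientations are given as a rotation vector (axis times angle).
In Python, from bench import r gives the robot as it stands.
- The arm moves only by the tool arm_command, never from a script. Its argument "plan" is a list of rows, each an object of numbers: "claw": the closure, from 0 (fully open) to 1 (shut); "tx", "ty", "tz": the shift along the tool's x, y, z in m; "ax", "ay", "az": the turn, a rotation vector about the tool's x, y, z in degrees. A call has exactly 10 rows; each row shifts and turns the commanded pose from where the row before left it, along the tool's axes as they then stand; what a row does not reach is not made up. A row lasts 1/12 s, in which the tool goes at most 41.7 mm and 7.16 degrees, less where a joint would pass 70% of its speed; a pose out of reach is approached as far as the arm can. A call is refused whole if a number of a shift passes 0.0417 or a number of a turn 7.16, either way. A call with a gripper value outside its range is refused whole. The fingers move at their own pace and stop on an object; "squeeze" is the grip in N (left out, the last holds). Time passes only in rows, so rows that do not move let the fingers close, or fill a call up. It gives the time, the measured TCP pose, the force, the opening and the grip force at its end, in the units of the state.
- r.get_obs(): the state, without advancing time (a new reading comes with each control period).
- r.grab_frame(name): name is "scene" or "top" or "wrist"; returns the picture (400x640x3 uint8, red, green, blue); there is no depth.
- r.camera_model(name): a dict with "fx", "fy", "cx", "cy" (pixels), "position" and "orientation" of the camera in the world; the wrist camera has in their place "tool_from_camera" (4x4, takes a point from camera to tool coordinates, whose origin is the TCP and whose axes are the flange's). Camera axes: x right, y up, looking along -z (the intrinsics and any distortion apply to the point x, -y, -z); pixel columns grow to the right and rows downward; lengths in m; the calibration is good to about 2 mm. A picture is of the moment at which its call begins: read the wrist's pose just before it. camera_model takes no time and is no camera call.
- r.hand_in(): hands the job in; it is judged then, once.
Trained networks look in the newest picture that a camera, given by its name, has taken for a name from the list of things; names that differ only in an ending like _2 or _b are one class to them, and where a whole thing is asked for, a point or a joint stands for the part that bears it (a point fixed in the world has none). Each returns a list of dicts, best first, with "confidence" (0 to 1); they miss things now and then, are a little off and sometimes report something else, mostly with a low value. They report only what shows in the picture. A call takes as long as a camera call. They do not tell look-alikes from the thing itself.
- r.boxes_of(target, camera): "location" ([x, y, z] in m, in the coordinates of the camera as it stood for that picture, good to about 4 mm: the middle of the surface that is visible of it).
- r.tip_of(target, camera): "location" ([x, y, z] in m, in the coordinates of the camera as it stood for that picture, good to about 4 mm: a listed point, or the origin of a listed thing).
The state is a dict: "clock": time; "joints": joint angles; "qvel": joint speeds; "tau": joint torques, N m; "tcp_pos": TCP position; "orientation": TCP orientation; "contact_force": force on the tool from outside, world axes, zero at the start; "moment": the same for the moment, N m; "grip_width": finger opening in m; "gripper_force": force on a finger pad.
Only numpy, scipy, OpenCV 4.12 (cv2) and the standard library are available. Lean on these libraries where they do the work, as an engineer would, in place of code of your own. Each camera call takes 0.05 s, during which the arm holds its last target. There are 200 camera calls.

## Working session

There is one attempt and no reset: what is moved stays moved. The work goes in short steps, Python scripts to look and compute and a tool call to move; the robot and the scene stay as the last step left them, time stands still between calls to the robot, and variables do not carry over. Pictures are saved under pics/ and viewed, at most 10 in all, crops included, and the job is handed in when it is done.

Besides the shell and the picture viewer there is one more tool, called as name(argument=value, ...), one argument or row to a line, values as JSON. arm_command: Moves the arm, as the interface text tells. Its arguments: {"type":"object","properties":{"plan":{"type":"array","items":{"type":"object","properties":{"claw":{"type":"number"},"tx":{"type":"number"},"ty":{"type":"number"},"tz":{"type":"number"},"ax":{"type":"number"},"ay":{"type":"number"},"az":{"type":"number"}}}},"squeeze":{"type":"number"}},"required":["plan"]}

```bash
mkdir -p pics
cat > h.py <<'E'
from bench import r
import numpy as np, cv2
from scipy.spatial.transform import Rotation as R
def w(cam,p,o=None):
    m=r.camera_model(cam)
    p=np.array(p)
    if cam=='wrist':
        T=np.array(m['tool_from_camera']); q=T[:3,:3]@p+T[:3,3]
        return R.from_rotvec(o['orientation']).apply(q)+o['tcp_pos']
    q=np.array(m['orientation'])
    A=R.from_rotvec(q) if q.shape==(3,) else (R.from_matrix(q) if q.shape==(3,3) else R.from_quat(q))
    return A.apply(p)+m['position']
E
python3 - <<'E'
from h import *
o=r.get_obs(); print(o['clock'],o['tcp_pos'],o['orientation'],o['contact_force'])
for c in ('top','scene'):
    f=r.grab_frame(c); cv2.imwrite(f'pics/{c}1.png',f[:,:,::-1])
    print({k:v for k,v in r.camera_model(c).items()})
    for t in ('yellow_top','green_button_top','button_box'):
        for d in r.tip_of(t,c)[:4]: print(c,t,round(d['confidence'],2),w(c,d['location']).round(3))
print(r.get_obs()['clock'])
E
```

```text
0.0 [0.23183442 0.63362789 0.40372266] [-5.48081944e-01 -3.09320070e+00  2.89737242e-03] [ 0.05825484  0.58564381 -0.12988254]
{'fx': 454.6116255175192, 'fy': 454.6116255175192, 'cx': 323.86805882733927, 'cy': 205.1599562825097, 'position': array([ 0.38594247, -0.07105656,  1.21260032]), 'orientation': array([ 0.08576204, -0.0704024 , -1.54371076])}
top yellow_top 0.55 [0.488 0.003 0.058]
top green_button_top 0.69 [ 0.543 -0.244  0.076]
top green_button_top 0.47 [ 0.388 -0.302  0.048]
top green_button_top 0.44 [ 0.217 -0.353  0.052]
top button_box 0.79 [ 0.39  -0.305  0.002]
top button_box 0.73 [ 0.217 -0.351  0.   ]
top button_box 0.61 [ 0.546 -0.238  0.003]
top button_box 0.6 [ 0.541 -0.243  0.076]
{'fx': 421.9535814233357, 'fy': 421.9535814233357, 'cx': 318.78955044274994, 'cy': 196.70656573960613, 'position': array([ 1.26696524, -0.09723318,  0.76795533]), 'orientation': array([0.66308071, 0.63823052, 1.40714922])}
scene yellow_top 0.42 [0.487 0.007 0.054]
scene green_button_top 0.61 [ 0.389 -0.304  0.049]
scene green_button_top 0.51 [ 0.547 -0.244 -0.   ]
scene green_button_top 0.47 [ 0.22  -0.351  0.05 ]
scene green_button_top 0.4 [ 0.546 -0.242  0.079]
scene button_box 0.9 [ 0.543 -0.242 -0.002]
scene button_box 0.87 [ 0.392 -0.306  0.   ]
scene button_box 0.67 [ 0.213 -0.353 -0.001]
0.4
```

View pics/top1.png

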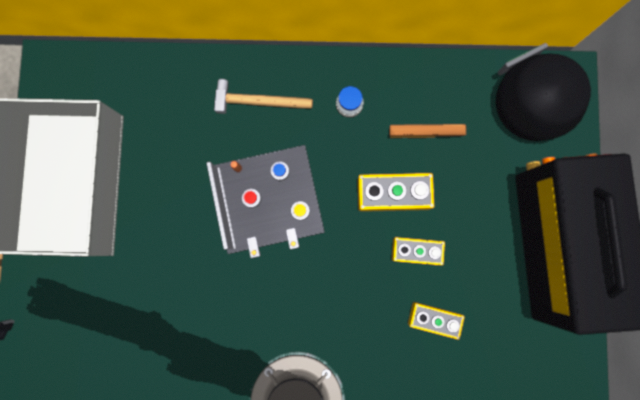

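View pics/scene1.png

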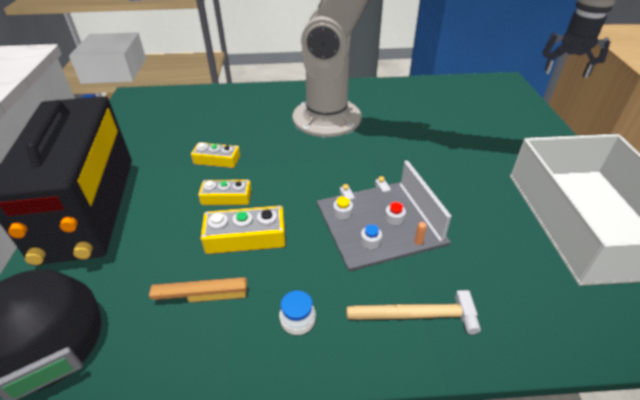

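The three button boxes in the top view are a large one at (397,191) and two smaller ones at (419,251) and (437,321). The large one is about 75 px long, or roughly 190 mm, and its buttons detect at z = 0.076, so it fits. The yellow cap is at (300,210), red at (251,197) and blue at (280,170).

Run:
```python
import cv2
a=cv2.imread('pics/top1.png')[140:350,280:480]
cv2.imwrite('pics/crop.png',cv2.resize(a,None,fx=2.8,fy=2.8,interpolation=cv2.INTER_CUBIC))
```

```text
(no output)
```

View pics/crop.png

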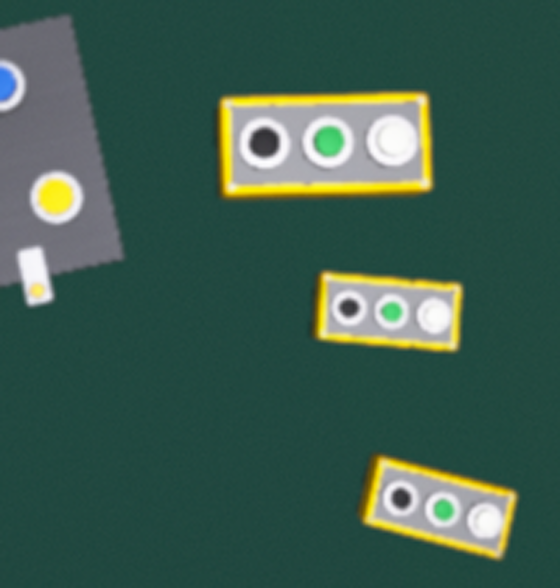

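arm_command(
  plan=[
    {"claw": 1, "tx": -0.023, "ty": -0.025},
    {"claw": 1, "tx": -0.023, "ty": -0.025},
    {"claw": 1, "tx": -0.023, "ty": -0.025},
    {"claw": 1, "tx": -0.023, "ty": -0.025},
    {"claw": 1, "tx": -0.023, "ty": -0.025},
    {"claw": 1, "tx": -0.023, "ty": -0.025},
    {"claw": 1, "tx": -0.023, "ty": -0.025},
    {"claw": 1, "tx": -0.023, "ty": -0.025},
    {"claw": 1, "tx": -0.023, "ty": -0.025},
    {"claw": 1, "tx": -0.023, "ty": -0.025},
  ],
)

```text
invalid input at $.plan[0]: expected keys claw, tx, ty, tz, ax, ay, az
```

The crop confirms it. The large box, with its green button at crop (329,141), is the one meant, and the yellow cap is at crop (57,197).

arm_command(
  plan=[
    {"claw": 1, "tx": -0.023, "ty": -0.025, "tz": 0, "ax": 0, "ay": 0, "az": 0},
    {"claw": 1, "tx": -0.023, "ty": -0.025, "tz": 0, "ax": 0, "ay": 0, "az": 0},
    {"claw": 1, "tx": -0.023, "ty": -0.025, "tz": 0, "ax": 0, "ay": 0, "az": 0},
    {"claw": 1, "tx": -0.023, "ty": -0.025, "tz": 0, "ax": 0, "ay": 0, "az": 0},
    {"claw": 1, "tx": -0.023, "ty": -0.025, "tz": 0, "ax": 0, "ay": 0, "az": 0},
    {"claw": 1, "tx": -0.023, "ty": -0.025, "tz": 0, "ax": 0, "ay": 0, "az": 0},
    {"claw": 1, "tx": -0.023, "ty": -0.025, "tz": 0, "ax": 0, "ay": 0, "az": 0},
    {"claw": 1, "tx": -0.023, "ty": -0.025, "tz": 0, "ax": 0, "ay": 0, "az": 0},
    {"claw": 1, "tx": -0.023, "ty": -0.025, "tz": 0, "ax": 0, "ay": 0, "az": 0},
    {"claw": 1, "tx": -0.023, "ty": -0.025, "tz": 0, "ax": 0, "ay": 0, "az": 0},
  ],
)

```text
clock: 1.23
tcp_pos: [0.3624, 0.3184, 0.4049]
orientation: [0.548, 3.093, 0.001]
contact_force: [1.1, -0.6, 0.2]
grip_width: 0.0001
gripper_force: 0.0
```

arm_command(
  plan=[
    {"claw": 1, "tx": -0.023, "ty": -0.025, "tz": 0, "ax": 0, "ay": 0, "az": 0},
    {"claw": 1, "tx": -0.023, "ty": -0.025, "tz": 0, "ax": 0, "ay": 0, "az": 0},
    {"claw": 1, "tx": -0.023, "ty": -0.025, "tz": 0, "ax": 0, "ay": 0, "az": 0},
    {"claw": 1, "tx": -0.023, "ty": -0.025, "tz": 0, "ax": 0, "ay": 0, "az": 0},
    {"claw": 1, "tx": -0.023, "ty": -0.025, "tz": 0, "ax": 0, "ay": 0, "az": 0},
    {"claw": 1, "tx": -0.023, "ty": -0.025, "tz": 0, "ax": 0, "ay": 0, "az": 0},
    {"claw": 1, "tx": -0.023, "ty": -0.025, "tz": 0, "ax": 0, "ay": 0, "az": 0},
    {"claw": 1, "tx": -0.023, "ty": -0.025, "tz": 0, "ax": 0, "ay": 0, "az": 0},
    {"claw": 1, "tx": 0, "ty": 0, "tz": 0, "ax": 0, "ay": 0, "az": 0},
    {"claw": 1, "tx": 0, "ty": 0, "tz": 0, "ax": 0, "ay": 0, "az": 0},
  ],
)

```text
clock: 2.07
tcp_pos: [0.4665, 0.0672, 0.4049]
orientation: [0.555, 3.092, 0.0]
contact_force: [0.0, 0.4, -0.1]
grip_width: 0.0001
gripper_force: 0.0
```

```bash
cat > look.py <<'E'
from h import *
import sys
o=r.get_obs(); f=r.grab_frame('wrist'); cv2.imwrite(f'pics/{sys.argv[1]}.png',f[:,:,::-1])
A=R.from_rotvec(o['orientation'])
print(o['clock'],o['tcp_pos'].round(4),o['contact_force'].round(2),o['grip_width'],'tip',(A.apply([0,0,.173])+o['tcp_pos']).round(4))
for t in sys.argv[2:]:
    for d in r.tip_of(t,'wrist')[:4]:
        p=w('wrist',d['location'],o); print(t,round(d['confidence'],2),p.round(4),'tool',A.inv().apply(p-o['tcp_pos']).round(4))
E
python3 look.py w1 yellow_top green_button_top blue_top red_top
```

```text
2.0667 [0.4665 0.0672 0.4049] [ 0.03  0.42 -0.13] 8.99868427057779e-05 tip [0.4666 0.0672 0.2319]
yellow_top 0.92 [0.4862 0.0072 0.0547] tool [-0.0392 -0.0494  0.3502]
yellow_top 0.57 [0.601  0.1756 0.0088] tool [-0.0881  0.1484  0.3962]
green_button_top 0.65 [ 0.5433 -0.2395  0.0791] tool [-0.1785 -0.2608  0.3259]
green_button_top 0.53 [ 0.3893 -0.3     0.0486] tool [-0.0551 -0.3711  0.3563]
blue_top 0.77 [0.595  0.0593 0.0617] tool [-0.123   0.0372  0.3433]
red_top 0.75 [0.5186 0.1287 0.0556] tool [-0.0272  0.0757  0.3493]
```

arm_command(
  plan=[
    {"claw": 1, "tx": -0.02, "ty": -0.025, "tz": 0.01, "ax": 0, "ay": 0, "az": 0},
    {"claw": 1, "tx": -0.019, "ty": -0.025, "tz": 0.015, "ax": 0, "ay": 0, "az": 0},
    {"claw": 1, "tx": 0, "ty": 0, "tz": 0.03, "ax": 0, "ay": 0, "az": 0},
    {"claw": 1, "tx": 0, "ty": 0, "tz": 0.03, "ax": 0, "ay": 0, "az": 0},
    {"claw": 1, "tx": 0, "ty": 0, "tz": 0.025, "ax": 0, "ay": 0, "az": 0},
    {"claw": 1, "tx": 0, "ty": 0, "tz": 0.02, "ax": 0, "ay": 0, "az": 0},
    {"claw": 1, "tx": 0, "ty": 0, "tz": 0.01, "ax": 0, "ay": 0, "az": 0},
    {"claw": 1, "tx": 0, "ty": 0, "tz": 0, "ax": 0, "ay": 0, "az": 0},
    {"claw": 1, "tx": 0, "ty": 0, "tz": 0, "ax": 0, "ay": 0, "az": 0},
    {"claw": 1, "tx": 0, "ty": 0, "tz": 0, "ax": 0, "ay": 0, "az": 0},
  ],
)

```text
clock: 3.15
tcp_pos: [0.4862, 0.009, 0.2658]
orientation: [0.547, 3.092, 0.001]
contact_force: [-0.3, 0.3, -0.5]
grip_width: 0.0002
gripper_force: 0.0
```

```bash
python3 look.py w2 yellow_top
```

```text
3.15 [0.4862 0.009  0.2658] [-0.27  0.34 -0.52] 0.00019960847272038502 tip [0.4865 0.0091 0.0928]
yellow_top 0.74 [0.4891 0.0072 0.0549] tool [-0.003  -0.001   0.2109]
```

View pics/w2.png

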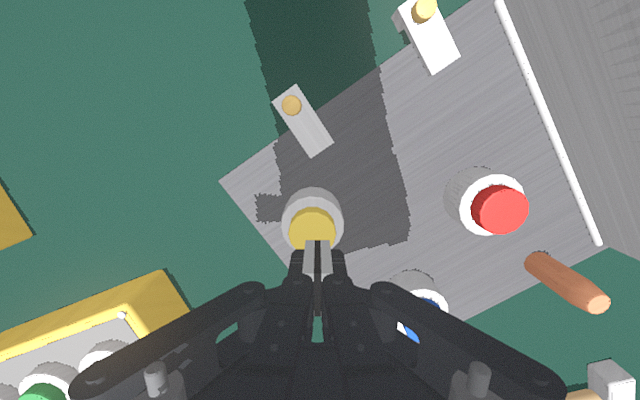

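The wrist picture shows the shut fingertips (318,245) over the yellow cap (312,225). Red (500,210), blue (425,310) and the clamps are clear of them. I'll descend gently, then press in small steps.

arm_command(
  plan=[
    {"claw": 1, "tx": -0.002, "ty": 0, "tz": 0.01, "ax": 0, "ay": 0, "az": 0},
    {"claw": 1, "tx": 0, "ty": 0, "tz": 0.01, "ax": 0, "ay": 0, "az": 0},
    {"claw": 1, "tx": 0, "ty": 0, "tz": 0.008, "ax": 0, "ay": 0, "az": 0},
    {"claw": 1, "tx": 0, "ty": 0, "tz": 0.004, "ax": 0, "ay": 0, "az": 0},
    {"claw": 1, "tx": 0, "ty": 0, "tz": 0.002, "ax": 0, "ay": 0, "az": 0},
    {"claw": 1, "tx": 0, "ty": 0, "tz": 0.002, "ax": 0, "ay": 0, "az": 0},
    {"claw": 1, "tx": 0, "ty": 0, "tz": 0.001, "ax": 0, "ay": 0, "az": 0},
    {"claw": 1, "tx": 0, "ty": 0, "tz": 0.001, "ax": 0, "ay": 0, "az": 0},
    {"claw": 1, "tx": 0, "ty": 0, "tz": 0, "ax": 0, "ay": 0, "az": 0},
    {"claw": 1, "tx": 0, "ty": 0, "tz": 0, "ax": 0, "ay": 0, "az": 0},
  ],
)

```text
clock: 4.08
tcp_pos: [0.4873, 0.0079, 0.2268]
orientation: [-0.548, -3.093, -0.0]
contact_force: [-1.6, -1.0, 3.1]
grip_width: 0.0005
gripper_force: 1.6
```

Contact at 3.1 N, which puts the dip at about 2 mm. I'll go 2 mm deeper and hold.

arm_command(
  plan=[
    {"claw": 1, "tx": 0, "ty": 0, "tz": 0.001, "ax": 0, "ay": 0, "az": 0},
    {"claw": 1, "tx": 0, "ty": 0, "tz": 0.001, "ax": 0, "ay": 0, "az": 0},
    {"claw": 1, "tx": 0, "ty": 0, "tz": 0, "ax": 0, "ay": 0, "az": 0},
    {"claw": 1, "tx": 0, "ty": 0, "tz": 0, "ax": 0, "ay": 0, "az": 0},
    {"claw": 1, "tx": 0, "ty": 0, "tz": 0, "ax": 0, "ay": 0, "az": 0},
    {"claw": 1, "tx": 0, "ty": 0, "tz": 0, "ax": 0, "ay": 0, "az": 0},
    {"claw": 1, "tx": 0, "ty": 0, "tz": 0, "ax": 0, "ay": 0, "az": 0},
    {"claw": 1, "tx": 0, "ty": 0, "tz": 0, "ax": 0, "ay": 0, "az": 0},
    {"claw": 1, "tx": 0, "ty": 0, "tz": 0, "ax": 0, "ay": 0, "az": 0},
    {"claw": 1, "tx": 0, "ty": 0, "tz": 0, "ax": 0, "ay": 0, "az": 0},
  ],
)

```text
clock: 4.92
tcp_pos: [0.4875, 0.008, 0.2247]
orientation: [0.548, 3.093, 0.0]
contact_force: [-2.3, -1.9, 4.1]
grip_width: 0.0001
gripper_force: 2.3
```

```bash
python3 look.py w3 yellow_top
```

```text
4.9167 [0.4875 0.008  0.2247] [-2.28 -1.91  4.07] 9.968451128661446e-05 tip [0.4875 0.008  0.0517]
yellow_top 0.72 [0.4873 0.0026 0.0508] tool [-0.0016 -0.0051  0.1739]
```

View pics/w3.png

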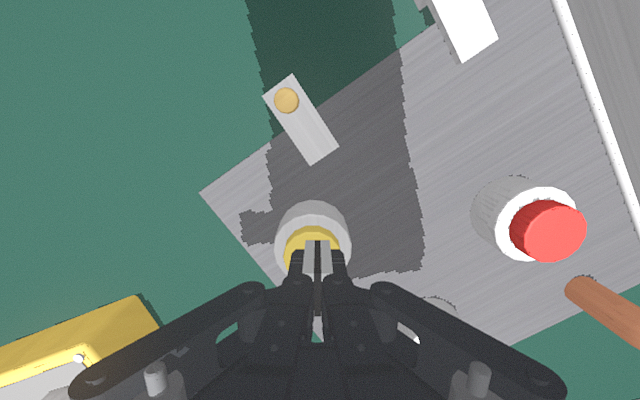

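The fingertips (318,250) are on the yellow cap, dipped about 4 mm at 4.1 N. I'll hold slightly longer, then lift clear.

arm_command(
  plan=[
    {"claw": 1, "tx": 0, "ty": 0, "tz": 0, "ax": 0, "ay": 0, "az": 0},
    {"claw": 1, "tx": 0, "ty": 0, "tz": 0, "ax": 0, "ay": 0, "az": 0},
    {"claw": 1, "tx": 0, "ty": 0, "tz": 0, "ax": 0, "ay": 0, "az": 0},
    {"claw": 1, "tx": 0, "ty": 0, "tz": -0.004, "ax": 0, "ay": 0, "az": 0},
    {"claw": 1, "tx": 0, "ty": 0, "tz": -0.01, "ax": 0, "ay": 0, "az": 0},
    {"claw": 1, "tx": 0, "ty": 0, "tz": -0.02, "ax": 0, "ay": 0, "az": 0},
    {"claw": 1, "tx": 0, "ty": 0, "tz": -0.03, "ax": 0, "ay": 0, "az": 0},
    {"claw": 1, "tx": 0, "ty": 0, "tz": -0.03, "ax": 0, "ay": 0, "az": 0},
    {"claw": 1, "tx": 0, "ty": 0, "tz": -0.03, "ax": 0, "ay": 0, "az": 0},
    {"claw": 1, "tx": 0, "ty": 0, "tz": -0.01, "ax": 0, "ay": 0, "az": 0},
  ],
)

```text
clock: 5.85
tcp_pos: [0.4887, 0.0079, 0.3633]
orientation: [0.547, 3.087, 0.005]
contact_force: [0.5, -0.7, 0.5]
grip_width: -0.0001
gripper_force: 0.0
```

```bash
python3 look.py w4 yellow_top green_button_top
```

```text
5.85 [0.4887 0.0079 0.3633] [ 0.45 -0.7   0.51] -0.00014898676901950228 tip [0.4899 0.0082 0.1903]
yellow_top 0.95 [0.4865 0.0037 0.0571] tool [ 0.0025 -0.006   0.3062]
yellow_top 0.4 [4.884e-01 4.000e-04 9.800e-03] tool [-1.000e-04 -8.600e-03  3.535e-01]
green_button_top 0.9 [ 0.3893 -0.3     0.0526] tool [-0.0107 -0.3246  0.3095]
green_button_top 0.56 [ 0.5433 -0.2413  0.0779] tool [-0.1352 -0.2164  0.2854]
green_button_top 0.48 [0.4889 0.0052 0.0538] tool [ 0.0007 -0.0038  0.3095]
```

arm_command(
  plan=[
    {"claw": 1, "tx": -0.017, "ty": -0.027, "tz": 0, "ax": 0, "ay": 0, "az": 0},
    {"claw": 1, "tx": -0.017, "ty": -0.027, "tz": 0, "ax": 0, "ay": 0, "az": 0},
    {"claw": 1, "tx": -0.017, "ty": -0.027, "tz": 0, "ax": 0, "ay": 0, "az": 0},
    {"claw": 1, "tx": -0.017, "ty": -0.027, "tz": 0, "ax": 0, "ay": 0, "az": 0},
    {"claw": 1, "tx": -0.017, "ty": -0.027, "tz": 0, "ax": 0, "ay": 0, "az": 0},
    {"claw": 1, "tx": -0.017, "ty": -0.027, "tz": 0, "ax": 0, "ay": 0, "az": 0},
    {"claw": 1, "tx": -0.017, "ty": -0.027, "tz": 0, "ax": 0, "ay": 0, "az": 0},
    {"claw": 1, "tx": -0.017, "ty": -0.027, "tz": 0.01, "ax": 0, "ay": 0, "az": 0},
    {"claw": 1, "tx": 0, "ty": 0, "tz": 0.02, "ax": 0, "ay": 0, "az": 0},
    {"claw": 1, "tx": 0, "ty": 0, "tz": 0.02, "ax": 0, "ay": 0, "az": 0},
  ],
)

```text
clock: 6.83
tcp_pos: [0.5403, -0.2441, 0.3067]
orientation: [-0.555, -3.091, 0.002]
contact_force: [-0.0, 0.4, -1.1]
grip_width: -0.0003
gripper_force: 0.0
```

arm_command(
  plan=[
    {"claw": 1, "tx": 0, "ty": 0, "tz": 0.015, "ax": 0, "ay": 0, "az": 0},
    {"claw": 1, "tx": 0, "ty": 0, "tz": 0.01, "ax": 0, "ay": 0, "az": 0},
    {"claw": 1, "tx": 0, "ty": 0, "tz": 0, "ax": 0, "ay": 0, "az": 0},
    {"claw": 1, "tx": 0, "ty": 0, "tz": 0, "ax": 0, "ay": 0, "az": 0},
    {"claw": 1, "tx": 0, "ty": 0, "tz": 0, "ax": 0, "ay": 0, "az": 0},
    {"claw": 1, "tx": 0, "ty": 0, "tz": 0, "ax": 0, "ay": 0, "az": 0},
    {"claw": 1, "tx": 0, "ty": 0, "tz": 0, "ax": 0, "ay": 0, "az": 0},
    {"claw": 1, "tx": 0, "ty": 0, "tz": 0, "ax": 0, "ay": 0, "az": 0},
    {"claw": 1, "tx": 0, "ty": 0, "tz": 0, "ax": 0, "ay": 0, "az": 0},
    {"claw": 1, "tx": 0, "ty": 0, "tz": 0, "ax": 0, "ay": 0, "az": 0},
  ],
)

```text
clock: 7.67
tcp_pos: [0.541, -0.2416, 0.284]
orientation: [0.548, 3.093, 0.0]
contact_force: [0.5, -0.1, -0.8]
grip_width: -0.0
gripper_force: 0.0
```

```bash
python3 look.py w5 green_button_top
```

```text
7.6667 [ 0.541  -0.2416  0.284 ] [ 0.48 -0.08 -0.85] -4.1990206971039804e-05 tip [ 0.5411 -0.2416  0.111 ]
green_button_top 0.63 [ 0.3894 -0.3013  0.053 ] tool [ 0.122  -0.1082  0.2309]
```

View pics/w5.png

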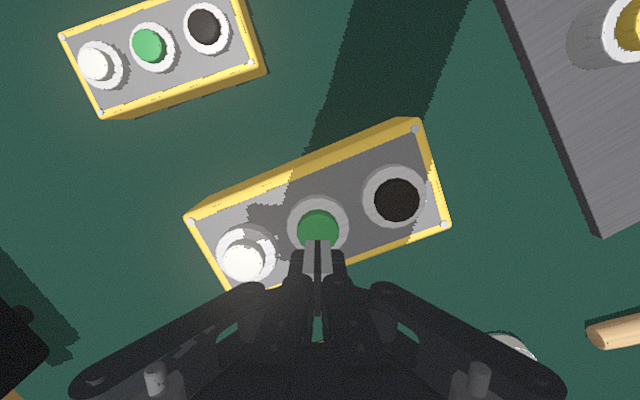

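The shut fingers (318,245) are in line with the green button (318,228). White (243,258) and black (397,200) are clear.

arm_command(
  plan=[
    {"claw": 1, "tx": -0.002, "ty": 0, "tz": 0.01, "ax": 0, "ay": 0, "az": 0},
    {"claw": 1, "tx": 0, "ty": 0, "tz": 0.01, "ax": 0, "ay": 0, "az": 0},
    {"claw": 1, "tx": 0, "ty": 0, "tz": 0.008, "ax": 0, "ay": 0, "az": 0},
    {"claw": 1, "tx": 0, "ty": 0, "tz": 0.004, "ax": 0, "ay": 0, "az": 0},
    {"claw": 1, "tx": 0, "ty": 0, "tz": 0.002, "ax": 0, "ay": 0, "az": 0},
    {"claw": 1, "tx": 0, "ty": 0, "tz": 0.002, "ax": 0, "ay": 0, "az": 0},
    {"claw": 1, "tx": 0, "ty": 0, "tz": 0.002, "ax": 0, "ay": 0, "az": 0},
    {"claw": 1, "tx": 0, "ty": 0, "tz": 0.001, "ax": 0, "ay": 0, "az": 0},
    {"claw": 1, "tx": 0, "ty": 0, "tz": 0, "ax": 0, "ay": 0, "az": 0},
    {"claw": 1, "tx": 0, "ty": 0, "tz": 0, "ax": 0, "ay": 0, "az": 0},
  ],
)

```text
clock: 8.6
tcp_pos: [0.5426, -0.2422, 0.2449]
orientation: [-0.548, -3.093, -0.0]
contact_force: [-3.5, 2.6, 3.2]
grip_width: 0.0
gripper_force: 2.3
```

Tip at 0.072 and 3.2 N, so the button is most of the way down. I'll press on in small steps until it bottoms out.

arm_command(
  plan=[
    {"claw": 1, "tx": 0, "ty": 0, "tz": 0.001, "ax": 0, "ay": 0, "az": 0},
    {"claw": 1, "tx": 0, "ty": 0, "tz": 0.001, "ax": 0, "ay": 0, "az": 0},
    {"claw": 1, "tx": 0, "ty": 0, "tz": 0.0005, "ax": 0, "ay": 0, "az": 0},
    {"claw": 1, "tx": 0, "ty": 0, "tz": 0, "ax": 0, "ay": 0, "az": 0},
    {"claw": 1, "tx": 0, "ty": 0, "tz": 0, "ax": 0, "ay": 0, "az": 0},
    {"claw": 1, "tx": 0, "ty": 0, "tz": 0, "ax": 0, "ay": 0, "az": 0},
    {"claw": 1, "tx": 0, "ty": 0, "tz": 0, "ax": 0, "ay": 0, "az": 0},
    {"claw": 1, "tx": 0, "ty": 0, "tz": 0, "ax": 0, "ay": 0, "az": 0},
    {"claw": 1, "tx": 0, "ty": 0, "tz": 0, "ax": 0, "ay": 0, "az": 0},
    {"claw": 1, "tx": 0, "ty": 0, "tz": 0, "ax": 0, "ay": 0, "az": 0},
  ],
)

```text
clock: 9.43
tcp_pos: [0.5426, -0.2425, 0.2442]
orientation: [0.549, 3.093, 0.002]
contact_force: [-9.0, 4.7, 22.5]
grip_width: 0.0001
gripper_force: 10.9
```

At 22.5 N with almost no further travel, the button is fully down. Withdrawing.

arm_command(
  plan=[
    {"claw": 1, "tx": 0, "ty": 0, "tz": -0.004, "ax": 0, "ay": 0, "az": 0},
    {"claw": 1, "tx": 0, "ty": 0, "tz": -0.01, "ax": 0, "ay": 0, "az": 0},
    {"claw": 1, "tx": 0, "ty": 0, "tz": -0.02, "ax": 0, "ay": 0, "az": 0},
    {"claw": 1, "tx": 0, "ty": 0, "tz": -0.03, "ax": 0, "ay": 0, "az": 0},
    {"claw": 1, "tx": 0, "ty": 0, "tz": -0.03, "ax": 0, "ay": 0, "az": 0},
    {"claw": 1, "tx": 0, "ty": 0, "tz": -0.03, "ax": 0, "ay": 0, "az": 0},
    {"claw": 1, "tx": 0, "ty": 0, "tz": -0.01, "ax": 0, "ay": 0, "az": 0},
    {"claw": 1, "tx": 0, "ty": 0, "tz": 0, "ax": 0, "ay": 0, "az": 0},
    {"claw": 1, "tx": 0, "ty": 0, "tz": 0, "ax": 0, "ay": 0, "az": 0},
    {"claw": 1, "tx": 0, "ty": 0, "tz": 0, "ax": 0, "ay": 0, "az": 0},
  ],
)

```text
clock: 10.27
tcp_pos: [0.5425, -0.2419, 0.3749]
orientation: [-0.548, -3.092, -0.0]
contact_force: [-0.8, 0.1, -0.1]
grip_width: -0.0001
gripper_force: 0.0
```

```bash
python3 look.py w6 green_button_top yellow_top
```

```text
10.2667 [ 0.5425 -0.2419  0.3749] [-0.82  0.14 -0.1 ] -0.00011293754185267721 tip [ 0.5422 -0.2418  0.2019]
green_button_top 0.94 [ 0.5467 -0.2404  0.0785] tool [-0.0039  0.0028  0.2963]
green_button_top 0.77 [ 0.3921 -0.2986  0.0522] tool [ 0.1212 -0.1049  0.3229]
green_button_top 0.74 [ 0.5456 -0.1833  0.0744] tool [0.0167 0.0562 0.3005]
green_button_top 0.66 [0.595  0.0608 0.0111] tool [0.0541 0.3023 0.3639]
yellow_top 0.9 [0.4877 0.0036 0.054 ] tool [0.1352 0.2117 0.3211]
```

View pics/w6.png

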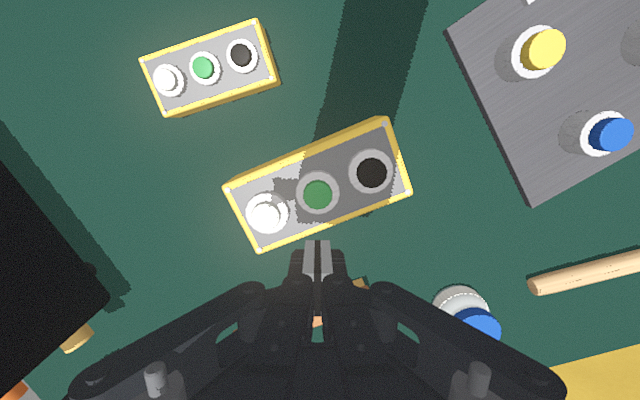

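The green button (317,193) is back up, the yellow pad (540,50) and blue pad (610,132) are standing in place, and the gripper is clear of everything.

```bash
python3 -c "
from bench import r
print(r.hand_in())"
```

```text
the job is handed in; nothing more can be done
None
```

I pressed the yellow cap about 4 mm at 4 N, held it for about a second and lifted clear, then pressed the large box's green button fully down and let it spring back; the job is handed in, with no verdict returned.

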